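Load the second rolling pin and hold the carrier level

ROBOT

A 7-joint arm with a two-finger parallel gripper is mounted at the origin on a cart in front of the work surface, level with it; the furniture and walls round the work are solid. World frame = base frame: x ahead of the robot, y to its left, z up, the work surface at z = 0. Lengths are in m, angles in rad, forces in N, time in s.
With the tool pointing down it reaches from about 0.425 to 0.925 m from the base axis. Payload 6.8 kg.
Tool frame: the origin (TCP) lies between the finger pads; the fingertips stand finger_overhang ahead of it and the grasp point (between the pads) lies 6 mm ahead of it (finger_overhang is the distance from the TCP to the fingertips, in m); z points along the fingers, y is the line along which they close (so a half turn about z gives the same grasp; the last joint's range is limited). The gripper opens to 85 mm and grips with 20 to 120 N. Pads are 22 mm wide; open, the fingers measure 114 mm over their backs; the gripper's body (76 mm by 85 mm) begins 54 mm behind the grasp point. The pads swing forward as they close: fully open they stand 13 mm farther back than shut.
Start: joints at [-1.305, 0.477, 0.022, 1.555, -0.011, 1.109, -0.083], TCP at [0.246, 0.628, 0.256] pointing down, gripper open.
Joint ranges: [-2.96, 2.96], [-0.34, 2.1], [-1.41, 1.46], [0.24, 2.44], [-1.37, 4.51], [0.17, 1.92], [-2.96, 2.96]. Speed limits (rad/s): [2.39, 2.39, 3.14, 3.14, 3.14, 3.14, 3.14].

INTERFACE

Orientations are given as a unit quaternion [w, x, y, z].
In Python, from station import * gives the robot as it stands.
- The arm moves only by the tool drive_tool, never from a script. Its argument "increments" is a list of rows, each an object of numbers: "claw": the finger opening in m, from 0 to 0.0854; "dx", "dy", "dz": the shift along the tool's x, y, z in m; "wx", "wy", "wz": the turn, a rotation vector about the tool's x, y, z in degrees. A call has 1 to 20 rows; each row shifts and turns the commanded pose from where the row before left it, along the tool's axes as they then stand; what a row does not reach is not made up. A row lasts 1/8 s, in which the tool goes at most 62.5 mm and 10.7 degrees, less where a joint would pass 70% of its speed; a pose out of reach is approached as far as the arm can. A call with a gripper value outside its range is refused whole. The fingers move at their own pace and stop on an object; "newtons" is the grip in N (left out, the last holds). Time passes only in rows, so rows that do not move let the fingers close. It gives the time, the measured TCP pose, the force, the opening and the grip force at its end, in the units of the state.
- get_obs(): the state, without advancing time (a new reading comes with each control period).
- read_camera(name): name is "scene" or "top" or "wrist"; returns (picture, depth): 384x512x3 uint8, red, green, blue; 384x512 float32, m along the optical axis (not along the pixel's ray), 0 where there is no reading.
- calibration(name): a dict with "intrinsics" (3x3 intrinsics, pixels), "R" (3x3) and "t" (3): a world point X has camera coordinates R X + t; the wrist camera has in their place "mount" (4x4, takes a point from camera to tool coordinates, whose origin is the TCP and whose axes are the flange's). Camera axes: x right, y down, z forward; pixel columns grow to the right and rows downward; lengths in m; the calibration is good to about 2 mm. A picture is of the moment at which its call begins: read the wrist's pose just before it. calibration takes no time and is no camera call.
- hand_in(): hands the job in; it is judged then, once.
The state is a dict: "t": time; "q": joint angles; "joint_vel": joint speeds; "joint_torque": joint torques, N m; "eef_pos": TCP position; "tool_rot": TCP orientation; "contact_force": force on the tool from outside, world axes, zero at the start; "torque": the same for the moment, N m; "gripper_width": opening from 0.0 (shut) to 1.0 (fully open); "grasp_force": force on a finger pad.
Only numpy, scipy, OpenCV 4.12 (cv2) and the standard library are available. Lean on these libraries where they do the work, as an engineer would, in place of code of your own. Each camera call takes 0.05 s, during which the arm holds its last target. There are 200 camera calls.

TASK

Lay the loose blue rolling pin gently (not dropped) into the two empty V-notches of the wooden carrier, beside the wooden pin that is already there, and let go of it. Then take the carrier by its dark bar handle, lift it, keeping it level, and finish while still holding it about 15 cm clear of the worktop, steady and level, with both pins resting in their notches. Leave the other things on the worktop where they are.

Things in the scene. Friction and masses are not known exactly. Their poses are not given: they have to be found in the camera images.
- carrier_handle (a point): Centre of the carrier's dark wood bar handle, midway between the two pins' places, 75 mm above the carrier's underside; carrier axes. The bar runs along y: 165 mm long, 20 mm wide (x), 22 mm high, with 51 mm free under it. The loaded carrier (about 0.7 kg) balances near this point.
- carrier_saddle_empty (a point): Where the centre of the loose pin comes to lie when its two end handles rest in the empty V-notches; carrier axes, y along the pin. 75 mm from the bar on the carrier's +x side, 60 mm above its underside. The notches (90 degree V, 37 mm wide at the top) are cut in the two end boards: 15 mm thick, inner faces 90 mm either way along y, top edge there 67 mm above the underside.
- carrier_saddle_full (a point): The same for the other pair of V-notches, on the carrier's -x side, 75 mm from the bar handle; the wooden pin lies here at the start.
- carrier: Loose light-wood carrier: an open frame with a notched upright end board at each end, 220 (x) x 210 (y) x 88 mm high, 0.35 kg empty. Origin at the centre of its underside, standing on the worktop; x across the pins towards the empty notches, y along the pins and the bar handle, z up.
- pin_2: The loose blue rolling pin, about 0.16 kg; origin at its centre, y along its axis (the rotation about the axis does not matter).
- pin_2_center (a point): Centre of the loose blue rolling pin lying on the worktop: barrel 36 mm diameter and 156 mm long along its y, with a 16 mm dark handle reaching 123 mm from the centre at either end. Its axis is 18 mm above the worktop. It may roll if pushed.
- pin_1: The wooden rolling pin in the full notches, same size; origin at its centre, y along its axis.
- pin_1_center (a point): Centre of the wooden rolling pin that lies in the carrier's full notches (same size as the blue one).
- mug: Bystander: plain cream mug, 101 mm high, off to the right; origin under it.
- honey_jar: Bystander: glass jar with grey lid, 71 mm diameter, 110 mm high, off to the right; origin under it.
- tin: Bystander: low tin, 75 mm diameter, 58 mm high, off to the right; origin under it.
- cheese: Bystander: yellow wrapped block, 73x102x37 mm, left, in front of the sink; origin under it.

How it is judged:
By the outcome, as a careful person would: the job done as asked, in the order asked, and still so for the second after the job is handed in, while the arm keeps its last pose, push and grip.
It also fails if it takes over 54 s, if anything falls off the work surface, if the arm or the gripper's body presses on something with over 40 N, if the wrist force passes 120 N, or if a joint passes its speed limit or range.

## Working session

There is one attempt and no reset: what is moved stays moved. The work goes in short steps, Python scripts to look and compute and a tool call to move; the robot and the scene stay as the last step left them, time stands still between calls to the robot, and variables do not carry over. Pictures are saved under pics/ and viewed, at most 10 in all, crops included, and the job is handed in when it is done.

Besides the shell and the picture viewer there is one more tool, called as a command line: name --argument value ..., lists and objects as JSON in quotes. drive_tool: Moves the arm, as the interface text tells. Its arguments: {"type":"object","properties":{"increments":{"type":"array","items":{"type":"object","properties":{"claw":{"type":"number"},"dx":{"type":"number"},"dy":{"type":"number"},"dz":{"type":"number"},"wx":{"type":"number"},"wy":{"type":"number"},"wz":{"type":"number"}}}},"newtons":{"type":"number"}},"required":["increments"]}

```bash
mkdir -p pics; ls; python3 - <<'E'
from station import *
import cv2,numpy as np
o=get_obs();print({k:np.round(v,3).tolist() for k,v in o.items()})
for n in("scene","top"):
    im,d=read_camera(n);np.savez(n+".npz",im=im,d=d);cv2.imwrite(f"pics/{n}1.png",im[:,:,::-1])
    c=calibration(n);print(n,c)
print(calibration("wrist"))
import station;print([k for k in dir(station) if k[0]!='_'])
E
```

```text
pics
{'t': 0.0, 'q': [-1.305, 0.478, 0.022, 1.556, -0.012, 1.109, -0.083], 'joint_vel': [0.0, 0.002, -0.0, -0.001, -0.001, 0.001, 0.002], 'joint_torque': [-0.001, -59.644, 1.607, -28.12, 0.012, 0.009, -0.0], 'eef_pos': [0.246, 0.628, 0.255], 'tool_rot': [-0.0, 0.186, 0.983, -0.001], 'contact_force': [0.094, 0.728, -0.316], 'torque': [0.019, -0.025, 0.006], 'grasp_force': 0.0, 'gripper_width': 0.999}
scene {'intrinsics': array([[398.73370368,   0.        , 254.31185261],
       [  0.        , 398.73370368, 191.03506665],
       [  0.        ,   0.        ,   1.        ]]), 'R': array([[-0.49371375, -0.86961964, -0.00290025],
       [-0.43684663,  0.25089421, -0.8638386 ],
       [ 0.75193867, -0.42522203, -0.50376033]]), 't': array([0.24590388, 0.30811185, 1.58448331])}
top {'intrinsics': array([[480.48119527,   0.        , 255.86823567],
       [  0.        , 480.48119527, 194.73346955],
       [  0.        ,   0.        ,   1.        ]]), 'R': array([[-0.07404106, -0.99722425,  0.00785644],
       [-0.92107342,  0.06536288, -0.38386384],
       [ 0.38228481, -0.03565804, -0.92335628]]), 't': array([0.05444119, 0.50554828, 1.80067714])}
{'intrinsics': array([[286.76308915,   0.        , 258.72333389],
       [  0.        , 286.76308915, 187.11798466],
       [  0.        ,   0.        ,   1.        ]]), 'mount': array([[-3.58112980e-05, -9.53562963e-01, -3.01193748e-01,
         7.75888093e-02],
       [ 9.99999976e-01,  3.16254612e-05, -2.19022360e-04,
        -3.52640856e-04],
       [ 2.18377002e-04, -3.01193748e-01,  9.53562939e-01,
        -1.18945444e-01],
       [ 0.00000000e+00,  0.00000000e+00,  0.00000000e+00,
         1.00000000e+00]])}
['PlanningError', 'calibration', 'finger_overhang', 'get_obs', 'hand_in', 'read_camera']
```

View pics/top1.png

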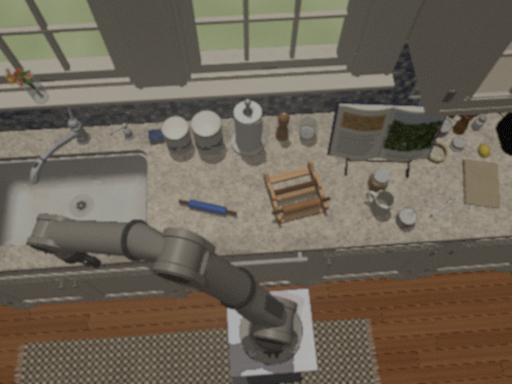

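View pics/scene1.png

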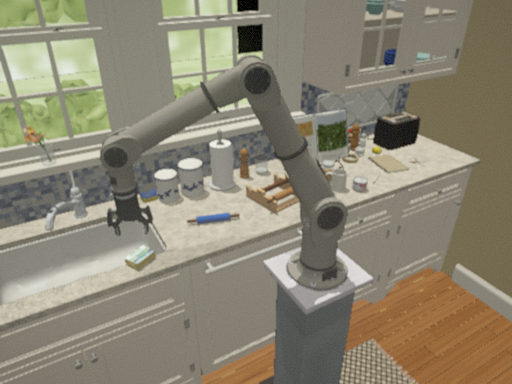

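The top view shows the blue pin running from (181,202) to (236,214) and the carrier around (297,192). I'll measure both and enlarge the carrier.

```bash
cat >h.py <<'E'
import numpy as np,cv2
from station import *
from scipy.spatial.transform import Rotation as R
def cloud(n,d,pose=None):
    c=calibration(n);K=c["intrinsics"];v,u=np.mgrid[0:384,0:512]
    P=np.stack([(u-K[0,2])/K[0,0]*d,(v-K[1,2])/K[1,1]*d,d],-1)
    if n!="wrist": return (P-c["t"])@c["R"]
    p,q=pose;M=c["mount"];P=P@M[:3,:3].T+M[:3,3]
    return P@R.from_quat(np.roll(q,-1)).as_matrix().T+p
def blue(im,X):
    h=cv2.cvtColor(im,cv2.COLOR_RGB2HSV)
    m=(h[...,0]>105)&(h[...,0]<125)&(h[...,1]>130)&(X[...,0]>.3)&(X[...,2]<.15)&(X[...,2]>0)&(X[...,0]<.75)
    return m
def seg(P):
    c=P.mean(0);_,_,V=np.linalg.svd(P-c,full_matrices=False);s=(P-c)@V[0]
    return c+V[0]*(s.max()+s.min())/2,V[0],np.ptp(s)
E
python3 - <<'E'
from h import *
print(finger_overhang if not callable(finger_overhang) else finger_overhang())
for n in("top","scene"):
    z=np.load(n+".npz");X=cloud(n,z["d"]);m=blue(z["im"],X)
    v,u=np.nonzero(m);print(n,m.sum(),u.min(),u.max(),v.min(),v.max(),seg(X[m]),np.percentile(X[m],[2,98],axis=0))
z=np.load("top.npz");X=cloud("top",z["d"])
cv2.imwrite("pics/car1.png",cv2.resize(z["im"][155:230,255:340,::-1],(765,600)[:2] and (680,600),interpolation=3))
E
```

```text
0.025
top 16 191 510 128 209 (array([ 0.5978686 , -0.39996667,  0.05369048]), array([-0.1568183 ,  0.98719775, -0.02913123]), np.float64(1.3679205822053246)) [[ 0.48193512 -1.06860573  0.02520172]
 [ 0.73655667  0.27244838  0.09703988]]
scene 70 198 228 214 219 (array([0.49925429, 0.21905819, 0.03140522]), array([0.29433486, 0.95567584, 0.00711891]), np.float64(0.1407830974895254)) [[0.47427808 0.15327849 0.02580803]
 [0.52329286 0.28375535 0.03785653]]
```

View pics/car1.png

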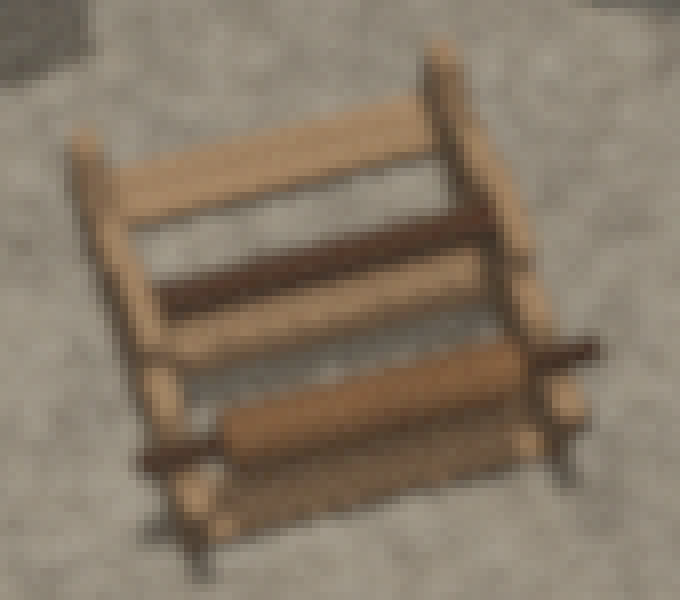

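The empty notches are on the far side. In crop pixels the bar runs (160,297) to (490,222), and pin_1's ends are at (145,460) and (597,350).

```bash
python3 - <<'E'
from h import *
c=calibration("top");K=c["intrinsics"]
def ray(cu,cv_,z):
    u,v=255+cu/8-.5,155+cv_/8-.5
    d=c["R"].T@np.linalg.solve(K,[u,v,1]);o=-c["R"].T@c["t"]
    return o+d*(z-o[2])/d[2]
for p in((160,297,.086),(490,222,.086),(145,460,.06),(597,350,.06),(85,135,.088),(440,45,.088)):print(p,ray(*p).round(3))
z=np.load("top.npz");X=cloud("top",z["d"])
for (u,v) in((255+320//8,155+258//8),(255+270//8,155+160//8),(255+380//8,155+400//8),(255+320//8,155+320//8)):print(u,v,X[v,u].round(3))
o=get_obs();A=R.from_quat(np.roll(o["tool_rot"],-1)).as_matrix();print(A.round(3))
E
```

```text
(160, 297, 0.086) [ 0.522 -0.058  0.086]
(490, 222, 0.086) [ 0.552 -0.228  0.086]
(145, 460, 0.06) [ 0.446 -0.045  0.06 ]
(597, 350, 0.06) [ 0.489 -0.278  0.06 ]
(85, 135, 0.088) [ 0.613 -0.028  0.088]
(440, 45, 0.088) [ 0.652 -0.214  0.088]
295 187 [ 0.539 -0.143  0.082]
288 175 [ 0.624 -0.128  0.014]
302 205 [ 0.464 -0.164  0.069]
295 195 [ 0.536 -0.149  0.002]
[[-0.931  0.365 -0.001]
 [ 0.365  0.931 -0.002]
 [-0.    -0.002 -1.   ]]
```

drive_tool --increments '[{"dx": -0.0385,"dy": -0.029,"dz": 0.0075,"claw": 0.085},{"dx": -0.0385,"dy": -0.029,"dz": 0.0075},{"dx": -0.0385,"dy": -0.029,"dz": 0.0075},{"dx": -0.0385,"dy": -0.029,"dz": 0.0075},{"dx": -0.0385,"dy": -0.029,"dz": 0.0075},{"dx": -0.0385,"dy": -0.029,"dz": 0.0075},{"dx": -0.0385,"dy": -0.029,"dz": 0.0075},{"dx": -0.0385,"dy": -0.029,"dz": 0.0075},{"dx": -0.0385,"dy": -0.029,"dz": 0.0075},{"dx": -0.0385,"dy": -0.029,"dz": 0.0075},{"wz": 8.6},{"wz": 8.6},{"wz": 8.6},{"wz": 8.6},{"wz": 8.6},{"wz": 8.6},{"wz": 8.6},{"wz": 8.6},{"wz": 8.6},{"wz": 8.6}]'

```text
schema error: expected keys claw, dx, dy, dz, wx, wy, wz
```

drive_tool --increments '[{"dx": -0.0385,"dy": -0.029,"dz": 0.0075,"wx": 0,"wy": 0,"wz": 0,"claw": 0.085},{"dx": -0.0385,"dy": -0.029,"dz": 0.0075,"wx": 0,"wy": 0,"wz": 0,"claw": 0.085},{"dx": -0.0385,"dy": -0.029,"dz": 0.0075,"wx": 0,"wy": 0,"wz": 0,"claw": 0.085},{"dx": -0.0385,"dy": -0.029,"dz": 0.0075,"wx": 0,"wy": 0,"wz": 0,"claw": 0.085},{"dx": -0.0385,"dy": -0.029,"dz": 0.0075,"wx": 0,"wy": 0,"wz": 0,"claw": 0.085},{"dx": -0.0385,"dy": -0.029,"dz": 0.0075,"wx": 0,"wy": 0,"wz": 0,"claw": 0.085},{"dx": -0.0385,"dy": -0.029,"dz": 0.0075,"wx": 0,"wy": 0,"wz": 0,"claw": 0.085},{"dx": -0.0385,"dy": -0.029,"dz": 0.0075,"wx": 0,"wy": 0,"wz": 0,"claw": 0.085},{"dx": -0.0385,"dy": -0.029,"dz": 0.0075,"wx": 0,"wy": 0,"wz": 0,"claw": 0.085},{"dx": -0.0385,"dy": -0.029,"dz": 0.0075,"wx": 0,"wy": 0,"wz": 0,"claw": 0.085},{"dx": 0,"dy": 0,"dz": 0,"wx": 0,"wy": 0,"wz": 8.6,"claw": 0.085},{"dx": 0,"dy": 0,"dz": 0,"wx": 0,"wy": 0,"wz": 8.6,"claw": 0.085},{"dx": 0,"dy": 0,"dz": 0,"wx": 0,"wy": 0,"wz": 8.6,"claw": 0.085},{"dx": 0,"dy": 0,"dz": 0,"wx": 0,"wy": 0,"wz": 8.6,"claw": 0.085},{"dx": 0,"dy": 0,"dz": 0,"wx": 0,"wy": 0,"wz": 8.6,"claw": 0.085},{"dx": 0,"dy": 0,"dz": 0,"wx": 0,"wy": 0,"wz": 8.6,"claw": 0.085},{"dx": 0,"dy": 0,"dz": 0,"wx": 0,"wy": 0,"wz": 8.6,"claw": 0.085},{"dx": 0,"dy": 0,"dz": 0,"wx": 0,"wy": 0,"wz": 8.6,"claw": 0.085},{"dx": 0,"dy": 0,"dz": 0,"wx": 0,"wy": 0,"wz": 8.6,"claw": 0.085},{"dx": 0,"dy": 0,"dz": 0,"wx": 0,"wy": 0,"wz": 8.6,"claw": 0.085}]'

```text
t: 2.6
eef_pos: [0.4987, 0.2178, 0.181]
tool_rot: [-0.0, 0.807, 0.59, -0.0]
contact_force: [0.1, -0.0, 0.2]
gripper_width: 0.993
grasp_force: 0.0
```

```bash
cat >>h.py <<'E'
def wrist(name):
    o=get_obs();p=(np.array(o["eef_pos"]),np.array(o["tool_rot"]));im,d=read_camera("wrist")
    np.savez(name+".npz",im=im,d=d,p=p[0],q=p[1]);cv2.imwrite(f"pics/{name}.png",im[:,:,::-1])
    return im,cloud("wrist",d,p),p
def totool(w,p): return R.from_quat(np.roll(p[1],-1)).as_matrix().T@(w-p[0])
E
python3 - <<'E'
from h import *
im,X,p=wrist("w1")
m=blue(im,X);print(m.sum())
P=X[m];c,a,L=seg(P[:,:2]);print(c,a,L,np.percentile(P[:,2],[2,50,98]))
w=np.array([*c,.018]);print("tool",totool(w,p),"pin axis angle",np.degrees(np.arctan2(a[1],a[0])))
A=R.from_quat(np.roll(p[1],-1)).as_matrix();print(A.round(3),"toolx ang",np.degrees(np.arctan2(A[1,0],A[0,0])))
E
```

```text
5253
[0.5065359  0.21784475] [-0.30488363 -0.95238961] 0.154381609239314 [0.02583315 0.03524632 0.03801803]
tool [0.00253486 0.00753975 0.16300833] pin axis angle -107.75116308046786
[[ 0.304  0.953 -0.001]
 [ 0.953 -0.304 -0.   ]
 [-0.    -0.    -1.   ]] toolx ang 72.30133359137722
```

View pics/w1.png

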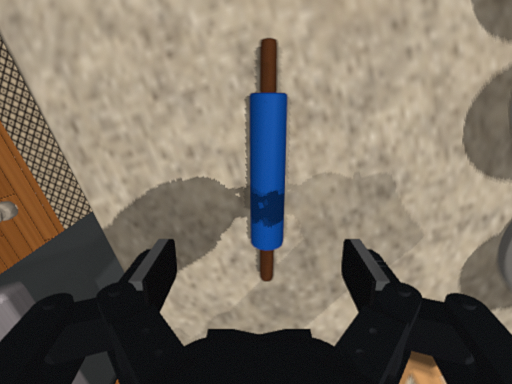

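The blue pin is centred at u≈268 and aligned with the tool (rows 40–280). I need to go 2.5 mm in x and 7.5 mm in y, then descend to TCP z≈0.030.

drive_tool --increments '[{"dx": 0.0025,"dy": 0.0075,"dz": 0.012,"wx": 0,"wy": 0,"wz": 0,"claw": 0.085},{"dx": 0,"dy": 0,"dz": 0.018,"wx": 0,"wy": 0,"wz": 0,"claw": 0.085},{"dx": 0,"dy": 0,"dz": 0.018,"wx": 0,"wy": 0,"wz": 0,"claw": 0.085},{"dx": 0,"dy": 0,"dz": 0.018,"wx": 0,"wy": 0,"wz": 0,"claw": 0.085},{"dx": 0,"dy": 0,"dz": 0.018,"wx": 0,"wy": 0,"wz": 0,"claw": 0.085},{"dx": 0,"dy": 0,"dz": 0.018,"wx": 0,"wy": 0,"wz": 0,"claw": 0.085},{"dx": 0,"dy": 0,"dz": 0.018,"wx": 0,"wy": 0,"wz": 0,"claw": 0.085},{"dx": 0,"dy": 0,"dz": 0.012,"wx": 0,"wy": 0,"wz": 0,"claw": 0.085},{"dx": 0,"dy": 0,"dz": 0.01,"wx": 0,"wy": 0,"wz": 0,"claw": 0.085},{"dx": 0,"dy": 0,"dz": 0.006,"wx": 0,"wy": 0,"wz": 0,"claw": 0.085},{"dx": 0,"dy": 0,"dz": 0.003,"wx": 0,"wy": 0,"wz": 0,"claw": 0.085},{"dx": 0,"dy": 0,"dz": 0,"wx": 0,"wy": 0,"wz": 0,"claw": 0.085},{"dx": 0,"dy": 0,"dz": 0,"wx": 0,"wy": 0,"wz": 0,"claw": 0.085}]'

```text
t: 4.28
eef_pos: [0.5072, 0.2181, 0.0307]
tool_rot: [0.0, 0.806, 0.592, 0.0]
contact_force: [-0.4, 0.4, 0.9]
gripper_width: 0.997
grasp_force: 0.0
```

drive_tool --increments '[{"dx": 0,"dy": 0,"dz": 0,"wx": 0,"wy": 0,"wz": 0,"claw": 0.05},{"dx": 0,"dy": 0,"dz": 0,"wx": 0,"wy": 0,"wz": 0,"claw": 0.042},{"dx": 0,"dy": 0,"dz": 0,"wx": 0,"wy": 0,"wz": 0,"claw": 0.035},{"dx": 0,"dy": 0,"dz": 0,"wx": 0,"wy": 0,"wz": 0,"claw": 0.028},{"dx": 0,"dy": 0,"dz": 0,"wx": 0,"wy": 0,"wz": 0,"claw": 0.028},{"dx": 0,"dy": 0,"dz": 0,"wx": 0,"wy": 0,"wz": 0,"claw": 0.028},{"dx": 0,"dy": 0,"dz": 0,"wx": 0,"wy": 0,"wz": 0,"claw": 0.028},{"dx": 0,"dy": 0,"dz": 0,"wx": 0,"wy": 0,"wz": 0,"claw": 0.028}]' --newtons 40

```text
t: 5.28
eef_pos: [0.507, 0.218, 0.0306]
tool_rot: [-0.0, 0.806, 0.592, 0.0]
contact_force: [-0.7, -1.0, 5.3]
gripper_width: 0.408
grasp_force: 39.6
```

drive_tool --increments '[{"dx": 0,"dy": 0,"dz": -0.006,"wx": 0,"wy": 0,"wz": 0,"claw": 0.028},{"dx": 0,"dy": 0,"dz": -0.02,"wx": 0,"wy": 0,"wz": 0,"claw": 0.028},{"dx": 0,"dy": 0,"dz": -0.03,"wx": 0,"wy": 0,"wz": 0,"claw": 0.028},{"dx": 0,"dy": 0,"dz": -0.035,"wx": 0,"wy": 0,"wz": 0,"claw": 0.028},{"dx": 0,"dy": 0,"dz": -0.035,"wx": 0,"wy": 0,"wz": 0,"claw": 0.028},{"dx": 0,"dy": 0,"dz": -0.03,"wx": 0,"wy": 0,"wz": 0,"claw": 0.028},{"dx": 0,"dy": 0,"dz": -0.015,"wx": 0,"wy": 0,"wz": 0,"claw": 0.028},{"dx": 0,"dy": 0,"dz": 0,"wx": 0,"wy": 0,"wz": 0,"claw": 0.028}]'

```text
t: 6.28
eef_pos: [0.507, 0.2182, 0.2017]
tool_rot: [-0.0, 0.806, 0.592, 0.001]
contact_force: [-0.4, -0.6, -2.2]
gripper_width: 0.404
grasp_force: 40.2
```

drive_tool --increments '[{"dx": -0.015,"dy": 0.01,"dz": 0,"wx": 0,"wy": 0,"wz": 0,"claw": 0.028},{"dx": -0.03,"dy": 0.0205,"dz": 0,"wx": 0,"wy": 0,"wz": 0,"claw": 0.028},{"dx": -0.03,"dy": 0.0205,"dz": 0,"wx": 0,"wy": 0,"wz": 0,"claw": 0.028},{"dx": -0.03,"dy": 0.0205,"dz": 0,"wx": 0,"wy": 0,"wz": 0,"claw": 0.028},{"dx": -0.03,"dy": 0.0205,"dz": 0,"wx": 0,"wy": 0,"wz": 0,"claw": 0.028},{"dx": -0.03,"dy": 0.0205,"dz": 0,"wx": 0,"wy": 0,"wz": 0,"claw": 0.028},{"dx": -0.03,"dy": 0.0205,"dz": 0,"wx": 0,"wy": 0,"wz": 0,"claw": 0.028},{"dx": -0.03,"dy": 0.0205,"dz": 0,"wx": 0,"wy": 0,"wz": 0,"claw": 0.028},{"dx": -0.03,"dy": 0.0205,"dz": 0,"wx": 0,"wy": 0,"wz": 0,"claw": 0.028},{"dx": -0.03,"dy": 0.0205,"dz": 0,"wx": 0,"wy": 0,"wz": 0,"claw": 0.028},{"dx": -0.015,"dy": 0.01,"dz": 0,"wx": 0,"wy": 0,"wz": 0,"claw": 0.028},{"dx": 0,"dy": 0,"dz": 0,"wx": 0,"wy": 0,"wz": -4,"claw": 0.028},{"dx": 0,"dy": 0,"dz": 0,"wx": 0,"wy": 0,"wz": -6,"claw": 0.028},{"dx": 0,"dy": 0,"dz": 0,"wx": 0,"wy": 0,"wz": -6,"claw": 0.028},{"dx": 0,"dy": 0,"dz": 0,"wx": 0,"wy": 0,"wz": -6,"claw": 0.028},{"dx": 0,"dy": 0,"dz": 0,"wx": 0,"wy": 0,"wz": -6,"claw": 0.028},{"dx": 0,"dy": 0,"dz": 0,"wx": 0,"wy": 0,"wz": 0,"claw": 0.028},{"dx": 0,"dy": 0,"dz": 0,"wx": 0,"wy": 0,"wz": 0,"claw": 0.028}]'

```text
t: 8.52
eef_pos: [0.6118, -0.1294, 0.2008]
tool_rot: [-0.0, 0.64, 0.769, -0.0]
contact_force: [-0.0, 0.1, -2.6]
gripper_width: 0.406
grasp_force: 40.2
```

```bash
python3 - <<'E'
from h import *
im,X,p=wrist("w2")
E
```

```text
(no output)
```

View pics/w2.png

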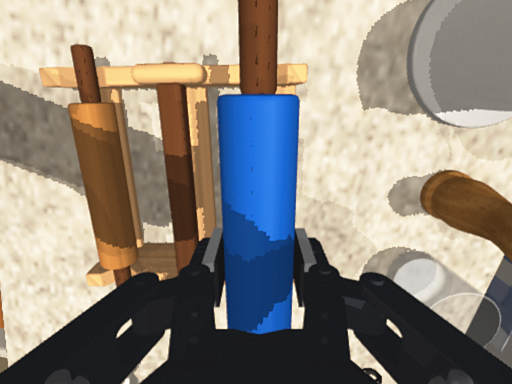

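The held blue pin is centred at u≈258. The bar is at u≈165–190, pin_1 is to its left, and the far end board is at rows 64–85. I'll extract the carrier's geometry.

```bash
python3 - <<'E'
from h import *
z=np.load("w2.npz");im,d,p=z["im"],z["d"],(z["p"],z["q"]);X=cloud("wrist",d,p)
A=R.from_quat(np.roll(p[1],-1)).as_matrix();T=(X-p[0])@A
print(A.round(4))
Z=X[...,2];v,u=np.mgrid[0:384,0:512]
b=(Z>.08)&(Z<.092)&(v>95)&(v<235)&(u>150)&(u<205)
xs=T[b][:,0]
edges=[]
for x0 in np.arange(-.07,.08,.01):
    k=b&(abs(T[...,0]-x0)<.005)
    if k.sum()>20:
        y=T[k][:,1];edges.append((x0,y.min(),y.max(),np.median(Z[k])))
e=np.array(edges);print(e.round(4))
mid=(e[:,1]+e[:,2])/2;f=np.polyfit(e[:,0],mid,1);print("bar line y=",f,"deg",np.degrees(np.arctan(f[0])))
# end boards
far=(Z>.055)&(Z<.095)&(v<95)&(v>50)&(u>35)&(u<215);near=(Z>.055)&(Z<.095)&(v>235)&(v<290)&(u>80)&(u<175)
for n,k in(("far",far),("near",near)):
    t=T[k];print(n,k.sum(),np.percentile(t[:,0],[1,10,50,90,99]).round(4),np.percentile(t[:,1],[1,99]).round(4))
w=(Z>.055)&(Z<.082)&(v>105)&(v<262)&(u>65)&(u<135)
h=cv2.cvtColor(im,cv2.COLOR_RGB2HSV);t=T[w];c,a,L=seg(t[:,:2]);print("pin1",c,np.degrees(np.arctan(a[1]/a[0])),L,np.percentile(Z[w],[50,98]))
m=blue(im,X*[1,1,0]+[0,0,.05])&(d<.3);t=T[m];c,a,L=seg(t[:,:2]);print("blue",m.sum(),c,np.degrees(np.arctan(a[1]/a[0])),L,np.percentile(t[:,2],[1,2,50]))
k=m&(v<200);y0=[(x,T[k&(abs(T[...,0]-x)<.004)][:,1]) for x in(.03,.04,.05,.06,.07)]
print([(x,y.min().round(4),y.max().round(4)) for x,y in y0 if len(y)])
E
```

```text
[[-1.817e-01  9.833e-01 -1.000e-03]
 [ 9.833e-01  1.817e-01  3.000e-04]
 [ 4.000e-04 -9.000e-04 -1.000e+00]]
[[-0.04   -0.08   -0.0592  0.087 ]
 [-0.03   -0.0793 -0.059   0.0871]
 [-0.02   -0.0794 -0.0594  0.0871]
 [-0.01   -0.0795 -0.0597  0.0872]
 [ 0.     -0.0796 -0.0593  0.0872]
 [ 0.01   -0.0794 -0.0598  0.087 ]
 [ 0.02   -0.0797 -0.0599  0.0872]
 [ 0.03   -0.08   -0.06    0.087 ]
 [ 0.04   -0.0804 -0.0601  0.087 ]
 [ 0.05   -0.0803 -0.0602  0.0871]
 [ 0.06   -0.0809 -0.0604  0.0871]
 [ 0.07   -0.0805 -0.0607  0.0871]
 [ 0.08   -0.0809 -0.0608  0.0871]]
bar line y= [-0.01319818 -0.06967017] deg -0.7561563086136129
far 4454 [0.079  0.0847 0.0925 0.1004 0.1108] [-0.1782 -0.0387]
near 2374 [-0.1087 -0.1019 -0.0804 -0.0544 -0.0475] [-0.1759 -0.0871]
pin1 [-0.00624791 -0.13840926] -0.9560338105235726 0.1522622194812886 [0.07625255 0.07988777]
blue 17201 [ 0.01705152 -0.00083587] -0.2832966655213552 0.1217909140643374 [-0.0076053  -0.00727835 -0.00461023]
[(0.03, np.float64(-0.0178), np.float64(0.0164)), (0.04, np.float64(-0.0181), np.float64(0.0165)), (0.05, np.float64(-0.0181), np.float64(0.0162)), (0.06, np.float64(-0.0181), np.float64(0.0162)), (0.07, np.float64(-0.0182), np.float64(0.0162))]
```

drive_tool --increments '[{"dx": -0.005,"dy": 0.006,"dz": 0,"wx": 0,"wy": 0,"wz": -0.7,"claw": 0.028},{"dx": 0,"dy": 0,"dz": 0.01,"wx": 0,"wy": 0,"wz": 0,"claw": 0.028},{"dx": 0,"dy": 0,"dz": 0.018,"wx": 0,"wy": 0,"wz": 0,"claw": 0.028},{"dx": 0,"dy": 0,"dz": 0.02,"wx": 0,"wy": 0,"wz": 0,"claw": 0.028},{"dx": 0,"dy": 0,"dz": 0.02,"wx": 0,"wy": 0,"wz": 0,"claw": 0.028},{"dx": 0,"dy": 0,"dz": 0.018,"wx": 0,"wy": 0,"wz": 0,"claw": 0.028},{"dx": 0,"dy": 0,"dz": 0.012,"wx": 0,"wy": 0,"wz": 0,"claw": 0.028},{"dx": 0,"dy": 0,"dz": 0.009,"wx": 0,"wy": 0,"wz": 0,"claw": 0.028},{"dx": 0,"dy": 0,"dz": 0.006,"wx": 0,"wy": 0,"wz": 0,"claw": 0.028},{"dx": 0,"dy": 0,"dz": 0.005,"wx": 0,"wy": 0,"wz": 0,"claw": 0.028},{"dx": 0,"dy": 0,"dz": 0.004,"wx": 0,"wy": 0,"wz": 0,"claw": 0.028},{"dx": 0,"dy": 0,"dz": 0.002,"wx": 0,"wy": 0,"wz": 0,"claw": 0.028},{"dx": 0,"dy": 0,"dz": 0,"wx": 0,"wy": 0,"wz": 0,"claw": 0.028},{"dx": 0,"dy": 0,"dz": 0,"wx": 0,"wy": 0,"wz": 0,"claw": 0.028}]'

```text
t: 10.32
eef_pos: [0.6192, -0.1333, 0.0775]
tool_rot: [0.0, 0.634, 0.773, 0.0]
contact_force: [0.1, -0.7, -1.2]
gripper_width: 0.406
grasp_force: 40.2
```

```bash
python3 - <<'E'
from h import *
im,X,p=wrist("w3")
E
```

```text
(no output)
```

View pics/w3.png

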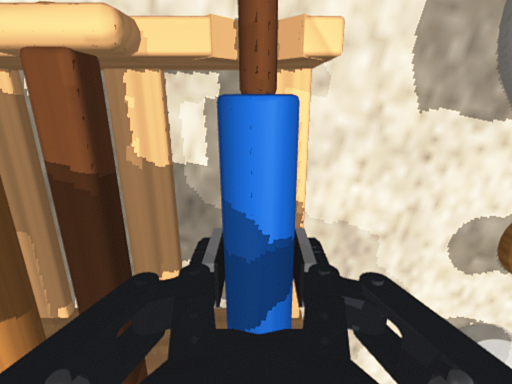

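The dark handle (u 238–277) is centred in the notch (u≈211–304). I'll lower it gently.

drive_tool --increments '[{"dx": 0,"dy": 0,"dz": 0.002,"wx": 0,"wy": 0,"wz": 0,"claw": 0.028},{"dx": 0,"dy": 0,"dz": 0.0015,"wx": 0,"wy": 0,"wz": 0,"claw": 0.028},{"dx": 0,"dy": 0,"dz": 0.001,"wx": 0,"wy": 0,"wz": 0,"claw": 0.028},{"dx": 0,"dy": 0,"dz": 0.001,"wx": 0,"wy": 0,"wz": 0,"claw": 0.028},{"dx": 0,"dy": 0,"dz": 0,"wx": 0,"wy": 0,"wz": 0,"claw": 0.028},{"dx": 0,"dy": 0,"dz": 0,"wx": 0,"wy": 0,"wz": 0,"claw": 0.028}]'

```text
t: 11.12
eef_pos: [0.619, -0.1333, 0.0728]
tool_rot: [-0.0, 0.634, 0.773, 0.0]
contact_force: [-4.1, 1.0, 7.9]
gripper_width: 0.404
grasp_force: 41.3
```

drive_tool --increments '[{"dx": 0,"dy": -0.001,"dz": 0,"wx": 0,"wy": 0,"wz": 0,"claw": 0.028},{"dx": 0,"dy": 0,"dz": 0,"wx": 0,"wy": 0,"wz": 0,"claw": 0.028},{"dx": 0,"dy": 0,"dz": 0,"wx": 0,"wy": 0,"wz": 0,"claw": 0.028}]'

```text
t: 11.5
eef_pos: [0.6188, -0.1334, 0.0726]
tool_rot: [0.0, 0.634, 0.773, 0.001]
contact_force: [-0.8, 1.4, 6.0]
gripper_width: 0.406
grasp_force: 40.9
```

drive_tool --increments '[{"dx": 0,"dy": 0,"dz": 0,"wx": 0,"wy": 0,"wz": 0,"claw": 0.038},{"dx": 0,"dy": 0,"dz": 0,"wx": 0,"wy": 0,"wz": 0,"claw": 0.042},{"dx": 0,"dy": 0,"dz": 0,"wx": 0,"wy": 0,"wz": 0,"claw": 0.048},{"dx": 0,"dy": 0,"dz": 0,"wx": 0,"wy": 0,"wz": 0,"claw": 0.055},{"dx": 0,"dy": 0,"dz": 0,"wx": 0,"wy": 0,"wz": 0,"claw": 0.055},{"dx": 0,"dy": 0,"dz": 0,"wx": 0,"wy": 0,"wz": 0,"claw": 0.055}]' --newtons 30

```text
t: 12.25
eef_pos: [0.618, -0.1335, 0.0718]
tool_rot: [-0.0, 0.634, 0.773, -0.0]
contact_force: [-0.3, 0.3, 0.6]
gripper_width: 0.644
grasp_force: 0.0
```

drive_tool --increments '[{"dx": 0,"dy": 0,"dz": -0.005,"wx": 0,"wy": 0,"wz": 0,"claw": 0.055},{"dx": 0,"dy": 0,"dz": -0.01,"wx": 0,"wy": 0,"wz": 0,"claw": 0.055},{"dx": 0,"dy": 0,"dz": -0.02,"wx": 0,"wy": 0,"wz": 0,"claw": 0.055},{"dx": 0,"dy": 0,"dz": -0.025,"wx": 0,"wy": 0,"wz": 0,"claw": 0.055},{"dx": 0,"dy": 0,"dz": -0.03,"wx": 0,"wy": 0,"wz": 0,"claw": 0.055},{"dx": 0,"dy": 0,"dz": -0.03,"wx": 0,"wy": 0,"wz": 0,"claw": 0.055},{"dx": 0,"dy": -0.025,"dz": -0.01,"wx": 0,"wy": 0,"wz": 0,"claw": 0.055},{"dx": 0,"dy": -0.03,"dz": 0,"wx": 0,"wy": 0,"wz": 0,"claw": 0.055},{"dx": 0,"dy": -0.02,"dz": 0,"wx": 0,"wy": 0,"wz": 0,"claw": 0.055},{"dx": 0,"dy": 0,"dz": 0,"wx": 0,"wy": 0,"wz": 0,"claw": 0.055},{"dx": 0,"dy": 0,"dz": 0,"wx": 0,"wy": 0,"wz": 0,"claw": 0.055}]'

```text
t: 13.62
eef_pos: [0.5457, -0.1479, 0.2027]
tool_rot: [0.001, 0.634, 0.773, 0.001]
contact_force: [-0.6, 0.6, -0.5]
gripper_width: 0.644
grasp_force: 0.0
```

```bash
python3 - <<'E'
from h import *
im,X,p=wrist("w4")
A=R.from_quat(np.roll(p[1],-1)).as_matrix();T=(X-p[0])@A;Z=X[...,2]
h=cv2.cvtColor(im,cv2.COLOR_RGB2HSV)
m=blue(im,X);t=T[m];print("blue",m.sum(),seg(t[:,:2]),np.percentile(Z[m],98),[np.percentile(Z[m&(abs(T[...,0]-x)<.01)],98).round(4) for x in(-.05,0,.05)])
b=(Z>.082)&(Z<.092)&(abs(T[...,1])<.025)&(abs(T[...,0])<.08)
for x0 in np.arange(-.07,.08,.02):
    k=b&(abs(T[...,0]-x0)<.005)
    if k.sum()>20:y=T[k][:,1];print(x0.round(2),y.min().round(4),y.max().round(4),np.median(Z[k]).round(4))
w=(Z>.055)&(Z<.082)&(T[...,1]<-.05)&(T[...,1]>-.1)&(abs(T[...,0])<.085);print("pin1",seg(T[w][:,:2]),np.percentile(Z[w],98))
f=(Z>.055)&(Z<.095)&(T[...,0]>.08)&(T[...,0]<.12)&(abs(T[...,1])<.06);print("far",np.percentile(T[f][:,0],[1,5,50,95,99]))
E
```

```text
blue 6079 (array([-0.05620746,  0.08604601]), array([-0.98015433,  0.19823597]), np.float64(0.2732176069255959)) 0.11004813221616563 [np.float64(0.0799), np.float64(0.0801), np.float64(0.08)]
-0.07 -0.0118 0.0081 0.0872
-0.05 -0.0116 0.0079 0.0872
-0.03 -0.0113 0.0077 0.0872
-0.01 -0.0111 0.0075 0.0873
0.01 -0.0118 0.0082 0.0872
0.03 -0.0114 0.008 0.0872
0.05 -0.0112 0.0078 0.0871
0.07 -0.0117 0.0083 0.0872
pin1 (array([ 0.00501432, -0.07390405]), array([-0.99979599, -0.02019865]), np.float64(0.15969442351144525)) 0.07999409958043387
far [0.08108588 0.08478356 0.09814415 0.10616612 0.10704834]
```

View pics/w4.png

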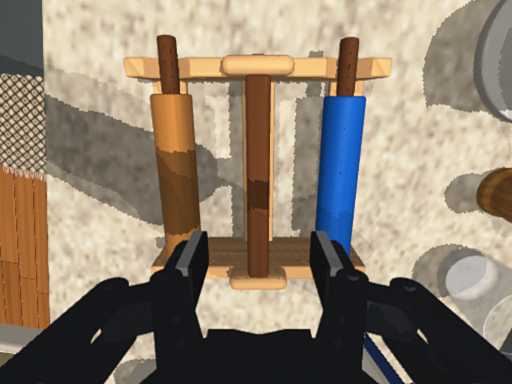

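Both pins are seated at equal height (tops at 0.080), and the bar is centred at u≈258. I'll descend onto the bar.

drive_tool --increments '[{"dx": 0.001,"dy": -0.0017,"dz": 0.006,"wx": 0,"wy": 0,"wz": 0,"claw": 0.055},{"dx": 0,"dy": 0,"dz": 0.018,"wx": 0,"wy": 0,"wz": 0,"claw": 0.055},{"dx": 0,"dy": 0,"dz": 0.02,"wx": 0,"wy": 0,"wz": 0,"claw": 0.055},{"dx": 0,"dy": 0,"dz": 0.02,"wx": 0,"wy": 0,"wz": 0,"claw": 0.055},{"dx": 0,"dy": 0,"dz": 0.02,"wx": 0,"wy": 0,"wz": 0,"claw": 0.055},{"dx": 0,"dy": 0,"dz": 0.016,"wx": 0,"wy": 0,"wz": 0,"claw": 0.055},{"dx": 0,"dy": 0,"dz": 0.012,"wx": 0,"wy": 0,"wz": 0,"claw": 0.055},{"dx": 0,"dy": 0,"dz": 0.007,"wx": 0,"wy": 0,"wz": 0,"claw": 0.055},{"dx": 0,"dy": 0,"dz": 0.003,"wx": 0,"wy": 0,"wz": 0,"claw": 0.055},{"dx": 0,"dy": 0,"dz": 0,"wx": 0,"wy": 0,"wz": 0,"claw": 0.055},{"dx": 0,"dy": 0,"dz": 0,"wx": 0,"wy": 0,"wz": 0,"claw": 0.055}]'

```text
t: 15.05
eef_pos: [0.543, -0.1476, 0.0803]
tool_rot: [0.0, 0.634, 0.773, 0.0]
contact_force: [0.4, 1.6, -0.6]
gripper_width: 0.647
grasp_force: 0.0
```

drive_tool --increments '[{"dx": 0,"dy": 0,"dz": 0,"wx": 0,"wy": 0,"wz": 0,"claw": 0.04},{"dx": 0,"dy": 0,"dz": 0,"wx": 0,"wy": 0,"wz": 0,"claw": 0.03},{"dx": 0,"dy": 0,"dz": 0,"wx": 0,"wy": 0,"wz": 0,"claw": 0.024},{"dx": 0,"dy": 0,"dz": 0,"wx": 0,"wy": 0,"wz": 0,"claw": 0.018},{"dx": 0,"dy": 0,"dz": 0,"wx": 0,"wy": 0,"wz": 0,"claw": 0.01},{"dx": 0,"dy": 0,"dz": 0,"wx": 0,"wy": 0,"wz": 0,"claw": 0.01},{"dx": 0,"dy": 0,"dz": 0,"wx": 0,"wy": 0,"wz": 0,"claw": 0.01}]' --newtons 40

```text
t: 15.92
eef_pos: [0.5437, -0.1474, 0.0803]
tool_rot: [0.001, 0.634, 0.773, 0.001]
contact_force: [4.6, 2.8, 5.7]
gripper_width: 0.226
grasp_force: 39.9
```

drive_tool --increments '[{"dx": 0,"dy": 0,"dz": 0,"wx": 0,"wy": 0,"wz": 0,"claw": 0.01},{"dx": 0,"dy": 0,"dz": 0,"wx": 0,"wy": 0,"wz": 0,"claw": 0.01},{"dx": 0,"dy": 0,"dz": 0,"wx": 0,"wy": 0,"wz": 0,"claw": 0.01},{"dx": 0,"dy": 0,"dz": 0,"wx": 0,"wy": 0,"wz": 0,"claw": 0.01}]' --newtons 100

```text
t: 16.42
eef_pos: [0.5438, -0.1474, 0.0805]
tool_rot: [0.001, 0.634, 0.773, 0.001]
contact_force: [4.8, 1.9, 6.7]
gripper_width: 0.217
grasp_force: 98.2
```

drive_tool --increments '[{"dx": 0,"dy": 0,"dz": -0.002,"wx": 0,"wy": 0,"wz": 0,"claw": 0.01},{"dx": 0,"dy": 0,"dz": -0.003,"wx": 0,"wy": 0,"wz": 0,"claw": 0.01},{"dx": 0,"dy": 0,"dz": -0.005,"wx": 0,"wy": 0,"wz": 0,"claw": 0.01},{"dx": 0,"dy": 0,"dz": -0.005,"wx": 0,"wy": 0,"wz": 0,"claw": 0.01},{"dx": 0,"dy": 0,"dz": -0.003,"wx": 0,"wy": 0,"wz": 0,"claw": 0.01},{"dx": 0,"dy": 0,"dz": -0.002,"wx": 0,"wy": 0,"wz": 0,"claw": 0.01},{"dx": 0,"dy": 0,"dz": 0,"wx": 0,"wy": 0,"wz": 0,"claw": 0.01},{"dx": 0,"dy": 0,"dz": 0,"wx": 0,"wy": 0,"wz": 0,"claw": 0.01}]'

```text
t: 17.42
eef_pos: [0.5425, -0.1474, 0.0997]
tool_rot: [-0.0, 0.634, 0.773, -0.0]
contact_force: [0.3, 0.4, -7.5]
gripper_width: 0.217
grasp_force: 97.9
```

```bash
cat >lev.py <<'E'
from h import *
import sys
im,X,p=wrist(sys.argv[1]);print(get_obs()["torque"])
A=R.from_quat(np.roll(p[1],-1)).as_matrix();T=(X-p[0])@A;t3=T[...,2];Z=X[...,2]
def line(n,m):
    q=[]
    for x0 in np.arange(-.06,.075,.01):
        k=m&(abs(T[...,0]-x0)<.004)
        if k.sum()>15:q.append((x0,np.percentile(Z[k],95),np.median(T[k][:,1])))
    q=np.array(q);f=np.polyfit(q[:,0],q[:,1],1);print(n,len(q),"z0",f[1].round(4),"pitch deg",np.degrees(f[0]).round(2),"y",q[:,2].mean().round(4))
line("bar",(abs(T[...,1])<.012)&(abs(t3)<.03)&(T[...,0]>.015))
line("pin2",(abs(T[...,1]-.075)<.025)&(t3<.035)&(t3>-.01))
line("pin1",(abs(T[...,1]+.075)<.025)&(t3<.035)&(t3>-.01))
E
python3 lev.py w5
```

```text
[-0.09623791  0.02941642 -0.00713367]
bar 6 z0 0.1074 pitch deg 0.19 y -0.0009
pin2 12 z0 0.098 pitch deg 0.9 y 0.0685
pin1 12 z0 0.0981 pitch deg 1.04 y -0.0706
```

It's off the table, level, and carrying the full weight. Now up to 15 cm clear.

drive_tool --increments '[{"dx": 0,"dy": 0,"dz": -0.003,"wx": 0,"wy": 0,"wz": 0,"claw": 0.01},{"dx": 0,"dy": 0,"dz": -0.006,"wx": 0,"wy": 0,"wz": 0,"claw": 0.01},{"dx": 0,"dy": 0,"dz": -0.01,"wx": 0,"wy": 0,"wz": 0,"claw": 0.01},{"dx": 0,"dy": 0,"dz": -0.012,"wx": 0,"wy": 0,"wz": 0,"claw": 0.01},{"dx": 0,"dy": 0,"dz": -0.014,"wx": 0,"wy": 0,"wz": 0,"claw": 0.01},{"dx": 0,"dy": 0,"dz": -0.014,"wx": 0,"wy": 0,"wz": 0,"claw": 0.01},{"dx": 0,"dy": 0,"dz": -0.014,"wx": 0,"wy": 0,"wz": 0,"claw": 0.01},{"dx": 0,"dy": 0,"dz": -0.014,"wx": 0,"wy": 0,"wz": 0,"claw": 0.01},{"dx": 0,"dy": 0,"dz": -0.014,"wx": 0,"wy": 0,"wz": 0,"claw": 0.01},{"dx": 0,"dy": 0,"dz": -0.012,"wx": 0,"wy": 0,"wz": 0,"claw": 0.01},{"dx": 0,"dy": 0,"dz": -0.01,"wx": 0,"wy": 0,"wz": 0,"claw": 0.01},{"dx": 0,"dy": 0,"dz": -0.005,"wx": 0,"wy": 0,"wz": 0,"claw": 0.01},{"dx": 0,"dy": 0,"dz": -0.003,"wx": 0,"wy": 0,"wz": 0,"claw": 0.01},{"dx": 0,"dy": 0,"dz": 0,"wx": 0,"wy": 0,"wz": 0,"claw": 0.01},{"dx": 0,"dy": 0,"dz": 0,"wx": 0,"wy": 0,"wz": 0,"claw": 0.01},{"dx": 0,"dy": 0,"dz": 0,"wx": 0,"wy": 0,"wz": 0,"claw": 0.01},{"dx": 0,"dy": 0,"dz": 0,"wx": 0,"wy": 0,"wz": 0,"claw": 0.01},{"dx": 0,"dy": 0,"dz": 0,"wx": 0,"wy": 0,"wz": 0,"claw": 0.01}]'

```text
t: 19.73
eef_pos: [0.5426, -0.1475, 0.2307]
tool_rot: [-0.0, 0.634, 0.773, -0.0]
contact_force: [-0.1, 0.9, -6.6]
gripper_width: 0.222
grasp_force: 98.0
```

```bash
python3 lev.py w6
```

```text
[0.16942622 0.01544497 0.0516391 ]
bar 6 z0 0.2384 pitch deg 0.17 y -0.001
pin2 12 z0 0.229 pitch deg 0.98 y 0.0686
pin1 12 z0 0.2291 pitch deg 1.11 y -0.0705
```

View pics/w6.png

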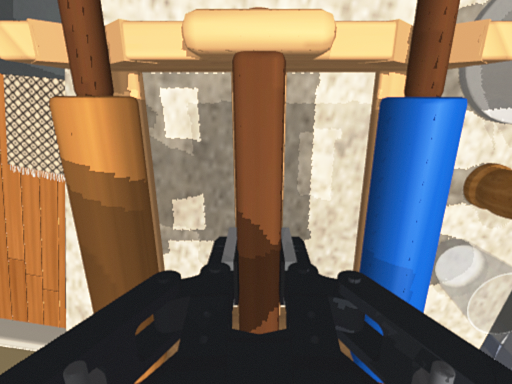

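The carrier is held by its bar (u≈258) with both pins in their notches (u≈90 and u≈430). It is level and steady, about 15 cm up.

```bash
python3 -c "
from station import *
print(hand_in())"
```

```text
the job is handed in; nothing more can be done
None
```

The blue pin is in the empty notches beside the wooden one, and the arm is holding the loaded carrier by its bar about 15 cm above the worktop, level to within about 1° in the last measurement; the job was handed in after about 20 s of robot time.

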